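# Snap the lid of the lock box shut all round

### The job

The lid of the larger grey box of spare locks on the mail-room counter is only laid on: the white rim section on each of its four sides still stands up. With the gripper's fingertips press each of the four sections down in turn until it clicks shut flush with the corners. Grip and lift nothing, leave the box standing where it is, and leave the other things on the counter alone.

Things in the scene. Friction and masses are not known exactly. Their poses are not given: they have to be found in the camera images.
- lock_box: the larger box: a grey rectangular tub of brass locks, 146 mm (its x) by 206 mm (its y) outside, 70 mm tall, with a white-rimmed, clear-windowed lid lying on it; about 0.9 kg, loose on the counter. Origin: centre of its underside; z up; at the start its x axis points away from the robot, yawed at most 0.5 rad
- lid_centre (a point): centre of the top of that box's lid (156 x 216 mm), 73.5 mm above the counter. Its clear panel (100 x 160 mm) and four white 27 mm corner squares (top at 76 mm) are seated and fixed. Between the corners the rim is slit into four white sections, 28 mm wide from fold line to outer edge, which start sprung up, outer edges 8 to 10 mm above the corners, and snap down flush with the corners
- rim_near_press (a point): point on top of the rim section on the long side facing its -x (towards the robot) of the large box, halfway along that section (159 mm long), 19 mm out from its fold line and 9 mm in from its outer edge; moves with the section: about 82 mm above the counter when raised, 76 mm when shut. Its +x axis points out over that edge of the box (level while raised, dipping 0.35 rad when shut)
- rim_near (a joint): angle of that section (side -x of the box) about its fold line, rad: 0 to 0.04 at the start (raised), growing as it is pressed down, about 0.35 shut (flush, at its stop). It resists with up to about 10 N at the press point, most at 0.2 rad, snaps down by itself past about two thirds of the way and stays shut; let go before that it rises again, to 0.1 or less
- rim_far_press (a point): point on top of the rim section on the long side facing its +x (away from the robot) of the large box, halfway along that section (159 mm long), 19 mm out from its fold line and 9 mm in from its outer edge; moves with the section: about 82 mm above the counter when raised, 76 mm when shut. Its +x axis points out over that edge of the box (level while raised, dipping 0.35 rad when shut)
- rim_far (a joint): angle of that section (side +x of the box) about its fold line, rad: 0 to 0.04 at the start (raised), growing as it is pressed down, about 0.35 shut (flush, at its stop). It resists with up to about 10 N at the press point, most at 0.2 rad, snaps down by itself past about two thirds of the way and stays shut; let go before that it rises again, to 0.1 or less
- rim_left_press (a point): point on top of the rim section on the short side facing its +y (the robot's left) of the large box, halfway along that section (99 mm long), 19 mm out from its fold line and 9 mm in from its outer edge; moves with the section: about 82 mm above the counter when raised, 76 mm when shut. Its +x axis points out over that edge of the box (level while raised, dipping 0.35 rad when shut)
- rim_left (a joint): angle of that section (side +y of the box) about its fold line, rad: 0 to 0.04 at the start (raised), growing as it is pressed down, about 0.35 shut (flush, at its stop). It resists with up to about 10 N at the press point, most at 0.2 rad, snaps down by itself past about two thirds of the way and stays shut; let go before that it rises again, to 0.1 or less
- rim_right_press (a point): point on top of the rim section on the short side facing its -y (the robot's right) of the large box, halfway along that section (99 mm long), 19 mm out from its fold line and 9 mm in from its outer edge; moves with the section: about 82 mm above the counter when raised, 76 mm when shut. Its +x axis points out over that edge of the box (level while raised, dipping 0.35 rad when shut)
- rim_right (a joint): angle of that section (side -y of the box) about its fold line, rad: 0 to 0.04 at the start (raised), growing as it is pressed down, about 0.35 shut (flush, at its stop). It resists with up to about 10 N at the press point, most at 0.2 rad, snaps down by itself past about two thirds of the way and stays shut; let go before that it rises again, to 0.1 or less
- cam_lock: bystander: small brass cam lock with two steel nuts, standing on its tail, 28 mm across its head, 33 mm tall; loose; origin at the centre of its underside
- ink_stamp: bystander: self-inking hand stamp, 62 x 46 mm, 84 mm tall, black and grey plastic; loose; origin at the centre of its underside
- label_roll: bystander: roll of white paper labels standing on its end, 88 mm across, 56 mm tall; loose; origin at the centre of its underside
- tape_dispenser: bystander: black desk tape dispenser, 56 x 150 mm (long along its y), 98 mm tall at the tape roll; loose; origin at the centre of its underside
- small_box: bystander: smaller box of the same make, 110 x 150 mm, 52 mm tall, whose lid is already fully shut; not part of the job; loose; origin at the centre of its underside
- pen_cup: bystander: dark metal pen cup with three pens fixed in it, 76 mm across, 145 mm tall; loose; origin at the centre of its underside

How it is judged:
By the outcome, as a careful person would: the job done as asked, in the order asked, and still so for the second after the job is handed in, with the robot touching nothing.
It also fails if it takes over 45 s, if anything falls off the work surface, if the arm or the gripper's body presses on something with over 40 N, if the wrist force passes 120 N, or if a joint passes its speed limit or range.

### The arm

A 6-joint arm with a two-finger parallel gripper is mounted at the origin on the work surface. World frame = base frame: x ahead of the robot, y to its left, z up, the work surface at z = 0. Lengths are in mm, angles in rad, forces in N, time in s.
With the tool pointing down it reaches from about 275 to 825 mm from the base axis. Payload 4.9 kg.
Tool frame: the origin (TCP) lies between the finger pads; the fingertips stand 14 mm ahead of it and the grasp point (between the pads) lies 5 mm behind it (manip.tcp_to_tips is the distance from the TCP to the fingertips, in mm); z points along the fingers, y is the line along which they close (so a half turn about z gives the same grasp; the last joint's range is limited). The gripper opens to 85 mm and grips with 20 to 120 N. Pads are 22 mm wide; open, the fingers measure 114 mm over their backs; the gripper's body (76 mm by 85 mm) begins 54 mm behind the grasp point. The pads swing forward as they close: fully open they stand 13 mm farther back than shut.
Start: joints at [-1.483, 0.326, -0.193, 1.052, 0, 1.437], TCP at [121.003, -536.542, 245.281] pointing down, gripper open.
Joint ranges: [-2.65, 2.65], [-0.97, 1.79], [-1.3, 1.35], [-1.93, 2.1], [-1.47, 1.37], [-3.14, 3.14]. Speed limits (rad/s): [2.57, 2.57, 3.14, 3.14, 3.14, 3.14].

### API

Orientations are given as a unit quaternion [x, y, z, w].
In Python, from cell import manip gives the robot as it stands. The module is installed in compiled form; this text tells all that it offers.
- The arm moves only by the tool arm_command, never from a script. Its argument "commands" is a list of rows, each an object with "gripper": the closure, from 0 (fully open) to 1 (shut); "xyz": the shift along the tool's x, y, z normalised to -1 to 1, where 1 is 0.15 m, a list of three; "spin": the turn about the tool's z normalised to -1 to 1, where 1 is 30 degrees. In form: [{"gripper": gripper, "xyz": [tx, ty, tz], "spin": spin}, ...]. A call has 1 to 5 rows; each row is the pose to reach, as a shift and turn from the pose commanded when the call began, along the tool's axes at that moment; what a row does not reach only later rows make up. A row lasts 1/8 s, in which the tool goes at most 62.5 mm and 10.7 degrees, less where a joint would pass 70% of its speed; a pose out of reach is approached as far as the arm can. A call with a number of a shift or a turn outside -1 to 1 is refused whole. A call with a gripper value outside its range is refused whole. The fingers move at their own pace and stop on an object; "grip_force" is the grip in N (left out, the last holds). Time passes only in rows, so rows that repeat a pose let the fingers close. It gives the time, the measured TCP pose, the force, the opening and the grip force at its end, in the units of the state.
- manip.get_obs(): the state, without advancing time (a new reading comes with each control period).
- manip.get_image(name): name is "scene" or "top" or "wrist"; returns a dict with "frame" (480x640x3 uint8, red, green, blue), "z_map" (480x640 float32, mm along the optical axis (not along the pixel's ray), 0 where there is no reading), "K" (3x3 intrinsics, pixels), "R" (3x3) and "t" (3): a world point X has camera coordinates R X + t; the wrist camera has in their place "mount" (4x4, takes a point from camera to tool coordinates, whose origin is the TCP and whose axes are the flange's). Camera axes: x right, y down, z forward; pixel columns grow to the right and rows downward; lengths in mm; the calibration is good to about 2 mm. A picture is of the moment at which its call begins: read the wrist's pose just before it.
- manip.sign_off(): hands the job in; it is judged then, once.
The state is a dict: "t": time; "qpos": joint angles; "qvel": joint speeds; "tau": joint torques, N m; "tool_pos": TCP position; "tcp_rot": TCP orientation; "wrist_force": force on the tool from outside, world axes, zero at the start; "moment": the same for the moment, N m; "finger_gap": finger opening in mm; "finger_force": force on a finger pad.
Only numpy, scipy, OpenCV 4.12 (cv2) and the standard library are available. Lean on these libraries where they do the work, as an engineer would, in place of code of your own. Each camera call takes 0.05 s, during which the arm holds its last target. There are 200 camera calls.

## Working session

There is one attempt and no reset: what is moved stays moved. The work goes in short steps, Python scripts to look and compute and a tool call to move; the robot and the scene stay as the last step left them, time stands still between calls to the robot, and variables do not carry over. Pictures are saved under pics/ and viewed, at most 10 in all, crops included, and the job is handed in when it is done.

Besides the shell and the picture viewer there is one more tool, called after "Call:" by a JSON object that holds its "api" and its "payload". arm_command: Moves the arm, as the interface text tells. Its arguments: {"type":"object","properties":{"commands":{"type":"array"},"grip_force":{"type":"number"}},"required":["commands"]}

```bash
mkdir -p pics; python3 - <<'E'
from cell import manip
import cv2,numpy as np
o=manip.get_obs();print(o)
for n in("top","scene"):
    d=manip.get_image(n);cv2.imwrite(f"pics/{n}0.png",d["frame"][:,:,::-1]);np.savez(f"{n}0.npz",**d)
print(d["K"],manip.tcp_to_tips)
E
```

```text
{'t': 0.0, 'qpos': array([-1.48324306e+00,  3.26972548e-01, -1.93590987e-01,  1.05201340e+00,
       -2.32466287e-05,  1.43664887e+00]), 'qvel': array([-1.35276154e-04,  4.29748089e-05,  7.96491392e-04,  7.98311870e-04,
       -7.70193253e-04, -1.97057782e-04]), 'tau': array([-6.43616768e-04, -4.43393433e+01,  2.62441635e+01,  1.53751869e-02,
        2.52315715e-05, -2.14913442e-06]), 'tool_pos': array([ 120.92146558, -535.9589232 ,  244.4835218 ]), 'tcp_rot': array([ 9.93861992e-01,  1.10623453e-01,  9.11951689e-06, -8.90335351e-04]), 'wrist_force': array([-0.12524973,  0.24380066,  0.02051051]), 'moment': array([ 0.00156577, -0.0165701 ,  0.02239288]), 'finger_force': 0.0, 'finger_gap': 85.11406677394547}
[[478.96260833   0.         322.15664657]
 [  0.         478.96260833 242.19767277]
 [  0.           0.           1.        ]] 14.0
```

View pics/top0.png

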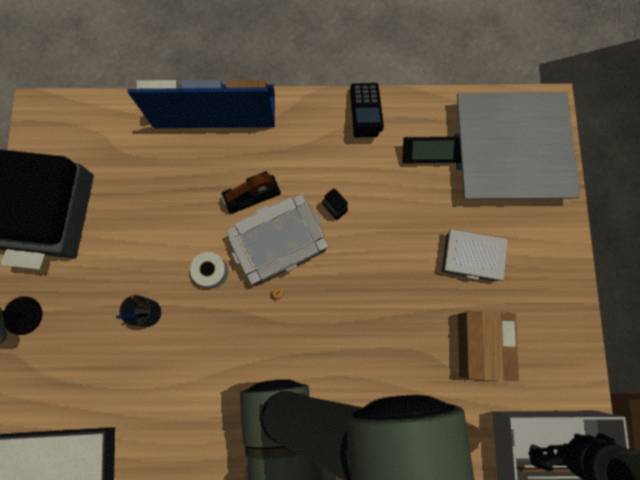

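View pics/scene0.png

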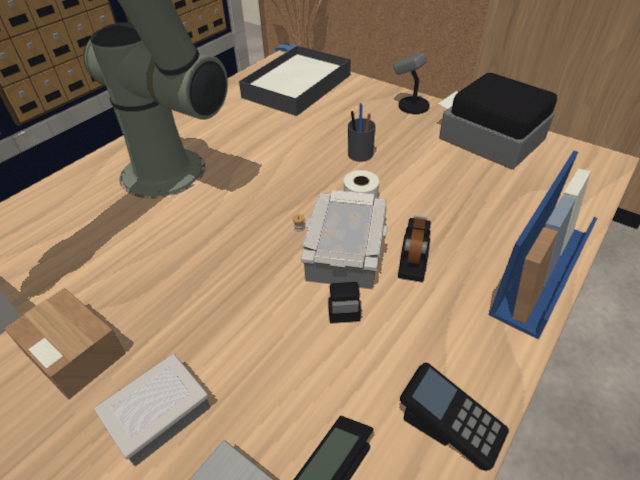

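The top view shows the lock box at about (277,240), yawed roughly 0.4 rad. The tape dispenser is on its far side at (251,192), the stamp is at the far right corner at (335,204), the label roll is to the left at (207,270) and the cam lock is on the near side at (277,294). In the scene view the box is at (345,235).

```bash
python3 - <<'E'
import numpy as np,cv2
for n,(u0,u1,v0,v1) in {"top":(180,360,160,310),"scene":(285,445,165,330)}.items():
    d=np.load(n+"0.npz");K,R,t,Z=[d[k] for k in("K","R","t","z_map")]
    v,u=np.mgrid[v0:v1,u0:u1];z=Z[v0:v1,u0:u1]
    P=np.stack([(u-K[0,2])/K[0,0]*z,(v-K[1,2])/K[1,1]*z,z],-1).reshape(-1,3)
    P=P[P[:,2]>0]; W=(P-t)@R
    print(n,-R.T@t,"table",np.median(W[:,2][W[:,2]<25]))
    m=((W[:,2]>66)&(W[:,2]<92)).astype(np.uint8)
    # rasterise on 2mm grid, largest blob
    g=np.zeros((500,500),np.uint8); q=((W[m>0,:2]-[200,-300])/2).astype(int); q=q[((q>=0)&(q<500)).all(1)]
    g[q[:,0],q[:,1]]=1; g=cv2.morphologyEx(g,cv2.MORPH_CLOSE,np.ones((5,5)))
    g=cv2.morphologyEx(g,cv2.MORPH_OPEN,np.ones((9,9)))
    N,L,S,C=cv2.connectedComponentsWithStats(g)
    for i in range(1,N):
        if S[i,4]<150: continue
        r=np.argwhere(L==i).astype(np.float32)*2+[201,-299]
        print(S[i,4]*4,cv2.minAreaRect(r.astype(np.float32)))
    for lo,hi in((25,66),(92,150)):
        s=W[(W[:,2]>lo)&(W[:,2]<hi)]
        print(lo,hi,s.min(0) if len(s) else 0,s.max(0) if len(s) else 0)
E
```

```text
top [ 313.87855963  -59.08784457 1292.43387775] table -0.8269239095254324
35728 ((585.7669067382812, 35.18116760253906), (176.19578552246094, 235.657958984375), 20.136302947998047)
1776 ((683.0, -114.0), (46.0, 48.0), 90.0)
1608 ((717.3299560546875, 121.78839111328125), (27.001445770263672, 69.36058807373047), 17.52556800842285)
25 66 [ 439.46860512 -147.37947788   25.10798007] [768.02495964 256.18710892  65.99008933]
92 150 [714.06982832  59.20594948  92.03953918] [748.58939409 115.22711438 101.2266071 ]
scene [1005.38977331 -601.51925225  783.47294487] table 0.32676641668067924
35448 ((585.72412109375, 32.68965148925781), (175.66778564453125, 232.86195373535156), 21.801410675048828)
1704 ((684.5113525390625, -116.26246643066406), (56.77357864379883, 36.99699783325195), 42.273685455322266)
876 ((710.0, 134.0), (38.0, 26.0), 90.0)
25 66 [ 436.84729704 -148.7452358    25.01149388] [768.86204483 257.35407155  65.9972434 ]
92 150 [716.59856205  58.8776499   92.0239679 ] [748.93315272 104.0485793  100.50675832]
```

Call:
{"api": "arm_command", "payload": {"commands": [{"gripper": 1,"xyz": [0.92,-0.76,-0.2],"spin": 0},{"gripper": 1,"xyz": [0.92,-0.76,-0.2],"spin": 0},{"gripper": 1,"xyz": [0.92,-0.76,-0.2],"spin": 0}], "grip_force": 20}}

```text
t: 0.48
tool_pos: [231.3, -393.1, 275.2]
tcp_rot: [0.994, 0.11, 0.0, -0.0]
wrist_force: [0.6, -0.4, -0.5]
finger_gap: 31.9
finger_force: 0.0
```

Call:
{"api": "arm_command", "payload": {"commands": [{"gripper": 1,"xyz": [0.92,-0.76,-0.2],"spin": 0},{"gripper": 1,"xyz": [0.92,-0.76,-0.2],"spin": 0},{"gripper": 1,"xyz": [0.92,-0.76,-0.2],"spin": 0}]}}

```text
t: 0.85
tool_pos: [340.9, -251.5, 305.5]
tcp_rot: [0.994, 0.111, 0.0, -0.0]
wrist_force: [0.3, -0.0, -0.4]
finger_gap: 0.1
finger_force: 0.0
```

Call:
{"api": "arm_command", "payload": {"commands": [{"gripper": 1,"xyz": [0.92,-0.76,-0.2],"spin": -0.15},{"gripper": 1,"xyz": [0.92,-0.76,-0.2],"spin": -0.29},{"gripper": 1,"xyz": [0.92,-0.76,-0.2],"spin": -0.29}]}}

```text
t: 1.23
tool_pos: [450.5, -109.9, 335.5]
tcp_rot: [0.983, 0.186, -0.0, 0.0]
wrist_force: [-0.0, -0.7, -0.2]
finger_gap: -0.0
finger_force: 0.0
```

Call:
{"api": "arm_command", "payload": {"commands": [{"gripper": 1,"xyz": [0.9,-0.6,-0.2],"spin": 0},{"gripper": 1,"xyz": [0.9,-0.6,-0.2],"spin": 0},{"gripper": 1,"xyz": [0.9,-0.6,-0.2],"spin": 0},{"gripper": 1,"xyz": [0.9,-0.6,-0.2],"spin": 0}]}}

```text
t: 1.72
tool_pos: [543.5, 23.4, 364.8]
tcp_rot: [0.982, 0.188, -0.0, -0.0]
wrist_force: [-0.6, -0.4, -0.2]
finger_gap: 0.0
finger_force: 0.0
```

```bash
cat > h.py <<'E'
import numpy as np,cv2
from cell import manip
from scipy.spatial.transform import Rotation as Ro
def wrist(tag):
    o=manip.get_obs();d=manip.get_image("wrist")
    cv2.imwrite(f"pics/{tag}.png",d["frame"][:,:,::-1])
    M=d["mount"];K=d["K"];z=d["z_map"];v,u=np.mgrid[:480,:640]
    P=np.stack([(u-K[0,2])/K[0,0]*z,(v-K[1,2])/K[1,1]*z,z],-1)
    T=P@M[:3,:3].T+M[:3,3]
    W=T@Ro.from_quat(o["tcp_rot"]).as_matrix().T+o["tool_pos"]
    W[z<=0]=np.nan
    np.savez(tag+".npz",W=W,frame=d["frame"]);return o,d,W
E
python3 - <<'E'
from h import *
o,d,W=wrist("w1");print(o["tool_pos"],o["tcp_rot"],d["mount"].round(2))
E
```

```text
[543.4642391   23.403747   364.84477342] [ 9.82208907e-01  1.87791455e-01 -9.12458658e-05 -1.56078916e-04] [[-0.0000e+00 -9.6000e-01 -2.7000e-01  6.6800e+01]
 [ 1.0000e+00 -0.0000e+00 -0.0000e+00  3.0000e-02]
 [ 0.0000e+00 -2.7000e-01  9.6000e-01 -1.2876e+02]
 [ 0.0000e+00  0.0000e+00  0.0000e+00  1.0000e+00]]
```

View pics/w1.png

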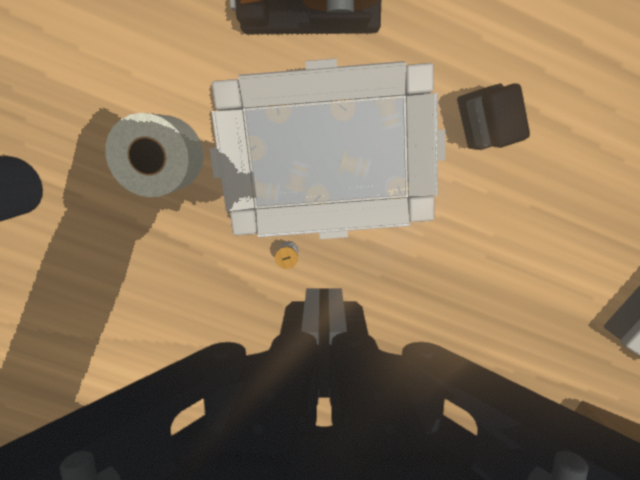

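The wrist view shows the lid with its outer corners at about (213,82), (432,65), (434,220) and (232,235). The stamp is to the right at (493,115), the tape dispenser is beyond the far side and the cam lock is at (286,256).

```bash
python3 - <<'E'
from h import *
from scipy.optimize import least_squares
d=np.load("w1.npz");W=d["W"];
M=np.array(manip.get_image("wrist")["mount"])
m=(W[...,2]>71)&(W[...,2]<90)
m=cv2.morphologyEx(m.astype(np.uint8),cv2.MORPH_OPEN,np.ones((15,15)))
N,L,S,C=cv2.connectedComponentsWithStats(m);i=1+np.argmax(S[1:,4]);print(S[i])
P=W[L==i]
# fit: rectangle overlap
g=lambda p:(lambda q:np.maximum(np.abs(q[:,0])-78,0)+np.maximum(np.abs(q[:,1])-108,0))((P[:,:2]-p[:2])@np.array([[np.cos(p[2]),-np.sin(p[2])],[np.sin(p[2]),np.cos(p[2])]]))
r=least_squares(lambda p:g(p),[586,34,.37],x_scale=[1,1,.01],diff_step=1e-4);p=r.x;print(p,r.cost)
A=np.array([[np.cos(p[2]),-np.sin(p[2])],[np.sin(p[2]),np.cos(p[2])]])
q=(P[:,:2]-p[:2])@A
print("ext",np.percentile(q,[.2,1,50,99,99.8],axis=0))
b=lambda a,c:np.median(P[(abs(q[:,0]-a)<5)&(abs(q[:,1]-c)<5),2])
print("corner z",[b(a,c) for a in(-64,64) for c in(-94,94)],"rims n f l r",b(-69,0),b(69,0),b(0,99),b(0,-99))
print("mid ext",[np.percentile(q[abs(q[:,1])<60][:,0],[.5,99.5]),np.percentile(q[abs(q[:,0])<35][:,1],[.5,99.5])])
# outer corners by pixel
for u,v in((213,82),(432,65),(434,220),(232,235)):
    w=W[v-6:v+7,u-6:u+7].reshape(-1,3);w=w[w[:,2]>71];print(((w[:,:2]-p[:2])@A).round(0).min(0),((w[:,:2]-p[:2])@A).round(0).max(0))
# other objects high near box, box frame
Q=(W[...,:2].reshape(-1,2)-p[:2])@A;Z=W[...,2].reshape(-1)
for n,s in(("far",(Q[:,0]>88)&(abs(Q[:,1])<100)),("right",(Q[:,1]<-120)&(Q[:,1]>-220)&(abs(Q[:,0])<90)),("left",(Q[:,1]>115)&(abs(Q[:,0])<90))):
    s=s&(Z>40);print(n,Q[s].min(0),Q[s].max(0),Z[s].max())
E
```

```text
[  212    59   233   179 27175]
[5.84017397e+02 3.61067562e+01 5.21273853e-01] 15343.559298638234
ext [[ -84.79395305 -115.45196814]
 [ -79.09654777 -108.40716533]
 [  -2.68883676   -0.77982407]
 [  78.30059821  108.49714504]
 [  85.40015491  115.11192903]]
corner z [np.float64(76.05534575136676), np.float64(76.28311314314828), np.float64(nan), np.float64(nan)] rims n f l r 82.89947152313846 82.36427387965608 82.94714897982675 82.62297207074192
mid ext [array([-84.01869344,  84.37995288]), array([-114.78226556,  114.25970334])]
[77. 93.] [ 85. 102.]
[  63. -113.] [  71. -105.]
[ -84. -102.] [-76. -96.]
[-69. 105.] [-63. 112.]
far [ 88.02529975 -67.46452057] [157.66307472  73.34666874] 78.85249941274935
right [ -17.9408738  -200.23636621] [  40.93359113 -153.48520295] 86.82050891754784
left [-21.94204736 115.04019988] [ 68.5034769  377.12294991] 79.70672916303369
  return _methods._mean(a, axis=axis, dtype=dtype,
  ret = ret.dtype.type(ret / rcount)
```

```bash
python3 - <<'E'
from h import *
from scipy.optimize import minimize
W=np.load("w1.npz")["W"]
m=(W[...,2]>72)&(W[...,2]<90)
m=cv2.morphologyEx(m.astype(np.uint8),cv2.MORPH_OPEN,np.ones((5,5)))
N,L,S,C=cv2.connectedComponentsWithStats(m);i=1+np.argmax(S[1:,4]);P=W[L==i]
A=lambda a:np.array([[np.cos(a),-np.sin(a)],[np.sin(a),np.cos(a)]])
def c(p):
    q=np.abs((P[:,:2]-p[:2])@A(p[2]))-[78,108];return np.maximum(q,0).sum()
r=min((minimize(c,[586+dx,34,a],method="Nelder-Mead",options=dict(initial_simplex=np.array([[586+dx,34,a],[592,34,a],[586,40,a],[586,34,a+.03]]))) for dx in(-3,3) for a in(.36,.42,.48)),key=lambda r:r.fun)
p=r.x;print(p,r.fun/len(P))
q=(P[:,:2]-p[:2])@A(p[2])
print(np.percentile(q,[.3,1,99,99.7],axis=0))
b=lambda a,c:np.median(P[(abs(q[:,0]-a)<5)&(abs(q[:,1]-c)<5),2])
print("corner z",[b(a,c) for a in(-64,64) for c in(-94,94)],"rims n f l r",b(-69,0),b(69,0),b(0,99),b(0,-99))
Q=(W[...,:2].reshape(-1,2)-p[:2])@A(p[2]);Z=W[...,2].reshape(-1)
for n,s in(("far",(Q[:,0]>88)&(abs(Q[:,1])<100)),("right",(Q[:,1]<-125)&(Q[:,1]>-220)&(abs(Q[:,0])<90)),("left",(Q[:,1]>115)&(Q[:,1]<200)&(abs(Q[:,0])<90))):
    s=s&(Z>30);print(n,Q[s].min(0),Q[s].max(0),Z[s].max())
o=manip.get_obs();R=Ro.from_quat(o["tcp_rot"]).as_matrix();print(o["tool_pos"],np.arctan2(R[1,0],R[0,0]),o["qpos"])
c_=p[:2]-o["tool_pos"][:2]
T=[c_@R[:2,0],c_@R[:2,1]];print("centre in tool",T)
E
```

```text
[5.85452438e+02 3.65215778e+01 4.55409499e-01] 0.18418757485900886
[[ -85.14001971 -114.48591871]
 [ -78.75782793 -107.68240286]
 [  79.86143219  107.73680696]
 [  84.56516399  114.75032849]]
corner z [np.float64(76.14081215999337), np.float64(76.23476805056308), np.float64(75.93962520013628), np.float64(76.19767487178979)] rims n f l r 82.60532693629199 82.80687540083568 83.0600017387172 82.98219099430167
far [121.41374861 -58.1752036 ] [154.65860769  83.50745153] 76.8566449605218
right [ -11.52951374 -200.25108997] [  55.74377579 -150.95656914] 86.82050891754784
left [-32.83707307 115.07462347] [ 54.39391411 199.99887207] 79.70672916303369
[542.02376663  21.26705107 364.56413656] 0.374381609570235 [-9.66243619e-02  2.65199757e-01  2.56556256e-02  1.33282997e+00
 -4.86549611e-04  2.67058730e+00]
centre in tool [np.float64(45.99901298536944), np.float64(1.6838096854284224)]
```

Call:
{"api": "arm_command", "payload": {"commands": [{"gripper": 1,"xyz": [-0.2,0.053,0.4],"spin": -0.155},{"gripper": 1,"xyz": [-0.2,0.053,0.8],"spin": -0.155},{"gripper": 1,"xyz": [-0.2,0.053,1],"spin": -0.155},{"gripper": 1,"xyz": [-0.2,0.053,1],"spin": -0.155}]}}

```text
t: 2.33
tool_pos: [514.5, 1.9, 213.0]
tcp_rot: [0.975, 0.224, -0.003, -0.001]
wrist_force: [0.2, 0.1, 0.0]
finger_gap: -0.1
finger_force: 0.0
```

Call:
{"api": "arm_command", "payload": {"commands": [{"gripper": 1,"xyz": [0,0,0.4],"spin": 0},{"gripper": 1,"xyz": [0,0,0.63],"spin": 0},{"gripper": 1,"xyz": [0,0,0.63],"spin": 0}]}}

```text
t: 2.7
tool_pos: [516.3, 2.3, 120.3]
tcp_rot: [0.974, 0.225, -0.001, -0.0]
wrist_force: [0.1, 0.1, 0.8]
finger_gap: -0.1
finger_force: 0.0
```

```bash
cat > off.py <<'E'
from h import *
p=np.array([585.45,36.52]);a=.4554
o=manip.get_obs();R=Ro.from_quat(o["tcp_rot"]).as_matrix()
A=np.array([[np.cos(a),-np.sin(a)],[np.sin(a),np.cos(a)]])
print("TCP in box frame",(o["tool_pos"][:2]-p)@A,"z",o["tool_pos"][2],"yaw",np.arctan2(R[1,0],R[0,0]),"tilt",R[:,2],o["wrist_force"],o["qpos"][5])
E
python3 off.py
```

```text
TCP in box frame [-77.16086367  -0.27189044] z 120.34569549039304 yaw 0.4536784809303498 tilt [-3.03013001e-03  2.84007774e-04 -9.99995369e-01] [0.14173124 0.07602324 0.81803977] 2.5494779083263426
```

Call:
{"api": "arm_command", "payload": {"commands": [{"gripper": 1,"xyz": [0,0,0.1],"spin": 0},{"gripper": 1,"xyz": [0,0,0.15],"spin": 0},{"gripper": 1,"xyz": [0,0,0.17],"spin": 0},{"gripper": 1,"xyz": [0,0,0.19],"spin": 0}]}}

```text
t: 3.2
tool_pos: [517.3, 2.3, 93.2]
tcp_rot: [0.974, 0.225, -0.0, 0.001]
wrist_force: [-3.6, -2.4, 8.0]
finger_gap: 0.1
finger_force: 4.1
```

Call:
{"api": "arm_command", "payload": {"commands": [{"gripper": 1,"xyz": [0,0,0.013],"spin": 0},{"gripper": 1,"xyz": [0,0,0.02],"spin": 0},{"gripper": 1,"xyz": [0,0,0.02],"spin": 0}]}}

```text
t: 3.58
tool_pos: [517.8, 2.9, 89.9]
tcp_rot: [0.974, 0.226, 0.0, 0.0]
wrist_force: [-1.9, -0.2, 5.3]
finger_gap: 0.1
finger_force: 2.6
```

Call:
{"api": "arm_command", "payload": {"commands": [{"gripper": 1,"xyz": [0,0,0.013],"spin": 0},{"gripper": 1,"xyz": [0,0,0.02],"spin": 0},{"gripper": 1,"xyz": [0,0,0.02],"spin": 0}]}}

```text
t: 3.95
tool_pos: [517.9, 2.9, 89.4]
tcp_rot: [0.974, 0.226, 0.001, 0.0]
wrist_force: [-9.6, 0.7, 27.6]
finger_gap: 0.6
finger_force: 14.2
```

Call:
{"api": "arm_command", "payload": {"commands": [{"gripper": 1,"xyz": [0,0,-0.2],"spin": 0},{"gripper": 1,"xyz": [0.3,0,-0.22],"spin": 0},{"gripper": 1,"xyz": [0.7,0,-0.22],"spin": 0},{"gripper": 1,"xyz": [1,0,-0.22],"spin": 0},{"gripper": 1,"xyz": [1,0,-0.22],"spin": 0}]}}

```text
t: 4.58
tool_pos: [654.8, 70.4, 118.8]
tcp_rot: [0.974, 0.227, 0.001, -0.0]
wrist_force: [-0.0, -0.6, -0.1]
finger_gap: 0.0
finger_force: 0.0
```

```bash
python3 off.py
```

```text
TCP in box frame [77.18084705 -0.10630655] z 118.81202431340905 yaw 0.4570273142410854 tilt [ 2.18935519e-03  5.76266228e-04 -9.99997437e-01] [-0.02246872 -0.62456232 -0.10015744] 2.6793729081379305
```

Call:
{"api": "arm_command", "payload": {"commands": [{"gripper": 1,"xyz": [0,0,0.09],"spin": 0},{"gripper": 1,"xyz": [0,0,0.14],"spin": 0},{"gripper": 1,"xyz": [0,0,0.17],"spin": 0},{"gripper": 1,"xyz": [0,0,0.195],"spin": 0},{"gripper": 1,"xyz": [0,0,0.205],"spin": 0}]}}

```text
t: 5.2
tool_pos: [651.7, 68.5, 89.8]
tcp_rot: [0.974, 0.225, 0.0, -0.0]
wrist_force: [-5.4, 0.0, 16.1]
finger_gap: 0.0
finger_force: 7.9
```

Call:
{"api": "arm_command", "payload": {"commands": [{"gripper": 1,"xyz": [0,0,0.013],"spin": 0},{"gripper": 1,"xyz": [0,0,0.013],"spin": 0}]}}

```text
t: 5.45
tool_pos: [651.8, 68.5, 89.7]
tcp_rot: [0.974, 0.225, 0.001, 0.0]
wrist_force: [-8.0, 0.0, 18.7]
finger_gap: 0.1
finger_force: 9.6
```

Call:
{"api": "arm_command", "payload": {"commands": [{"gripper": 1,"xyz": [0,0,0.015],"spin": 0},{"gripper": 1,"xyz": [0,0,0.015],"spin": 0}]}}

```text
t: 5.7
tool_pos: [652.7, 69.0, 89.5]
tcp_rot: [0.974, 0.225, 0.002, 0.0]
wrist_force: [-10.4, 1.1, 28.7]
finger_gap: 0.1
finger_force: 14.6
```

Call:
{"api": "arm_command", "payload": {"commands": [{"gripper": 1,"xyz": [0,0,-0.24],"spin": 0},{"gripper": 1,"xyz": [-0.2,-0.2,-0.24],"spin": 0},{"gripper": 1,"xyz": [-0.51,-0.6,-0.24],"spin": 0},{"gripper": 1,"xyz": [-0.51,-0.69,-0.24],"spin": 0},{"gripper": 1,"xyz": [-0.51,-0.69,-0.24],"spin": 0}]}}

```text
t: 6.32
tool_pos: [536.8, 128.9, 120.5]
tcp_rot: [0.974, 0.226, -0.0, 0.0]
wrist_force: [0.1, -0.8, -0.9]
finger_gap: 0.1
finger_force: 0.0
```

```bash
python3 off.py; python3 -c "
from h import *
wrist('w2')"
```

```text
TCP in box frame [ -3.04963797 104.37719469] z 120.5292995543548 yaw 0.4565465513589897 tilt [-1.38387325e-04 -2.61473187e-04 -9.99999956e-01] [ 0.09044232 -0.77144623 -0.88751799] 2.787156510390118
```

View pics/w2.png

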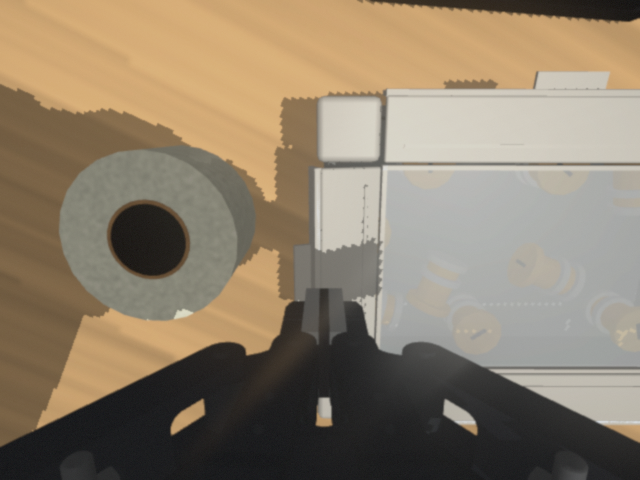

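The wrist view shows the box still square in place with the far section down. The fingertips, at (325,300), are over the outer part of the left section, and the label roll at (155,235) is clear.

Call:
{"api": "arm_command", "payload": {"commands": [{"gripper": 1,"xyz": [0,0,0.09],"spin": 0},{"gripper": 1,"xyz": [0,0,0.15],"spin": 0},{"gripper": 1,"xyz": [0,0,0.18],"spin": 0},{"gripper": 1,"xyz": [0,0,0.205],"spin": 0},{"gripper": 1,"xyz": [0,0,0.215],"spin": 0}]}}

```text
t: 7.0
tool_pos: [538.4, 128.0, 89.5]
tcp_rot: [0.974, 0.225, 0.0, -0.0]
wrist_force: [-8.4, 0.3, 26.7]
finger_gap: 0.1
finger_force: 13.4
```

Call:
{"api": "arm_command", "payload": {"commands": [{"gripper": 1,"xyz": [0,0,0.013],"spin": 0},{"gripper": 1,"xyz": [0,0,0.015],"spin": 0}]}}

```text
t: 7.25
tool_pos: [538.4, 128.0, 89.3]
tcp_rot: [0.974, 0.225, 0.001, 0.0]
wrist_force: [-11.1, 0.6, 36.0]
finger_gap: 0.0
finger_force: 18.0
```

Call:
{"api": "arm_command", "payload": {"commands": [{"gripper": 1,"xyz": [0,0,-0.24],"spin": 0},{"gripper": 1,"xyz": [0,0.3,-0.25],"spin": 0},{"gripper": 1,"xyz": [0,0.7,-0.25],"spin": 0},{"gripper": 1,"xyz": [0,1,-0.25],"spin": 0}]}}

```text
t: 7.75
tool_pos: [604.9, -9.1, 122.8]
tcp_rot: [0.974, 0.225, 0.0, 0.0]
wrist_force: [-1.0, 0.7, 0.1]
finger_gap: 0.2
finger_force: 0.0
```

Call:
{"api": "arm_command", "payload": {"commands": [{"gripper": 1,"xyz": [0,0.39,0],"spin": 0},{"gripper": 1,"xyz": [0,0.39,0],"spin": 0},{"gripper": 1,"xyz": [0,0.39,0],"spin": 0}]}}

```text
t: 8.12
tool_pos: [628.9, -59.4, 122.2]
tcp_rot: [0.974, 0.225, -0.001, -0.0]
wrist_force: [-0.9, 0.8, -0.1]
finger_gap: -0.1
finger_force: 0.0
```

```bash
python3 off.py
```

```text
TCP in box frame [  -3.20610374 -105.28904782] z 122.22363119333639 yaw 0.4537747842225798 tilt [-1.97295194e-03  5.54080465e-04 -9.99997900e-01] [-0.86707052  0.80499092 -0.10508738] 2.4767290161675177
```

Call:
{"api": "arm_command", "payload": {"commands": [{"gripper": 1,"xyz": [0,0,0.1],"spin": 0},{"gripper": 1,"xyz": [0,0,0.16],"spin": 0},{"gripper": 1,"xyz": [0,0,0.19],"spin": 0},{"gripper": 1,"xyz": [0,0,0.215],"spin": 0},{"gripper": 1,"xyz": [0,0,0.225],"spin": 0}]}}

```text
t: 8.75
tool_pos: [629.3, -58.7, 89.8]
tcp_rot: [0.974, 0.226, -0.0, -0.0]
wrist_force: [-4.5, 0.5, 12.4]
finger_gap: -0.1
finger_force: 5.6
```

Call:
{"api": "arm_command", "payload": {"commands": [{"gripper": 1,"xyz": [0,0,0.013],"spin": 0},{"gripper": 1,"xyz": [0,0,0.015],"spin": 0}]}}

```text
t: 9.0
tool_pos: [629.4, -58.7, 89.7]
tcp_rot: [0.974, 0.226, 0.0, 0.0]
wrist_force: [-7.1, 0.5, 18.9]
finger_gap: 0.4
finger_force: 9.3
```

Now one firmer press, then straight up and back to the earlier viewing pose.

Call:
{"api": "arm_command", "payload": {"commands": [{"gripper": 1,"xyz": [0,0,0.018],"spin": 0},{"gripper": 1,"xyz": [0,0,0.018],"spin": 0}]}}

```text
t: 9.25
tool_pos: [629.4, -58.7, 89.4]
tcp_rot: [0.974, 0.226, 0.001, 0.0]
wrist_force: [-12.3, 1.3, 32.7]
finger_gap: -0.2
finger_force: 16.0
```

Call:
{"api": "arm_command", "payload": {"commands": [{"gripper": 1,"xyz": [0,0,-0.3],"spin": 0},{"gripper": 1,"xyz": [0,0,-0.7],"spin": 0},{"gripper": 1,"xyz": [0,0,-1],"spin": 0},{"gripper": 1,"xyz": [-0.2,-0.3,-1],"spin": 0}]}}

```text
t: 9.75
tool_pos: [588.4, -33.4, 239.5]
tcp_rot: [0.974, 0.225, 0.006, 0.002]
wrist_force: [-1.1, 0.7, -0.7]
finger_gap: 0.2
finger_force: 0.0
```

Call:
{"api": "arm_command", "payload": {"commands": [{"gripper": 1,"xyz": [-0.1,-0.2,-0.4],"spin": 0},{"gripper": 1,"xyz": [-0.2,-0.4,-0.8],"spin": 0},{"gripper": 1,"xyz": [-0.2,-0.4,-0.8],"spin": 0},{"gripper": 1,"xyz": [-0.2,-0.4,-0.8],"spin": 0}]}}

```text
t: 10.25
tool_pos: [529.9, 9.2, 355.1]
tcp_rot: [0.974, 0.226, 0.001, 0.0]
wrist_force: [0.4, 0.3, -0.4]
finger_gap: 0.3
finger_force: 0.0
```

```bash
python3 - <<'E'
from h import *
o,d,W=wrist("w3")
p=np.array([585.45,36.52]);a=.4554
A=np.array([[np.cos(a),-np.sin(a)],[np.sin(a),np.cos(a)]])
q=(W[...,:2]-p)@A
def b(x,y,w=3):
    s=(abs(q[...,0]-x)<w)&(abs(q[...,1]-y)<w);return round(float(np.nanmedian(W[...,2][s])),1),int(s.sum())
for n,f in dict(near=lambda r,s:(-50-r,s*70),far=lambda r,s:(50+r,s*70),left=lambda r,s:(s*40,80+r),right=lambda r,s:(s*40,-80-r)).items():
    print(n,[b(*f(r,s)) for r in(6,14,24) for s in(-1,0,1)])
print("corners",[b(x,y) for x in(-64,64) for y in(-94,94)])
E
python3 off.py
```

```text
near [(76.1, 44), (379.3, 486), (76.1, 34), (76.1, 36), (380.6, 448), (76.1, 34), (76.0, 36), (378.6, 154), (76.1, 36)]
far [(76.1, 48), (75.8, 44), (76.1, 48), (76.4, 45), (75.8, 42), (76.3, 44), (76.0, 42), (76.3, 40), (76.0, 44)]
left [(76.3, 36), (76.3, 45), (76.4, 40), (76.2, 37), (76.4, 44), (76.4, 41), (76.4, 34), (76.2, 44), (76.2, 39)]
right [(76.2, 34), (76.4, 41), (76.2, 36), (76.0, 42), (75.8, 43), (76.0, 38), (75.9, 36), (75.8, 42), (75.9, 35)]
corners [(76.2, 35), (76.3, 35), (75.8, 45), (75.9, 45)]
TCP in box frame [-62.28032522  -0.31386763] z 353.74564571475395 yaw 0.45508227106440136 tilt [-4.41056466e-04 -1.09087827e-05 -9.99999903e-01] [ 0.16120686 -0.73082293 -0.48986225] 2.563855932439159
```

View pics/w3.png

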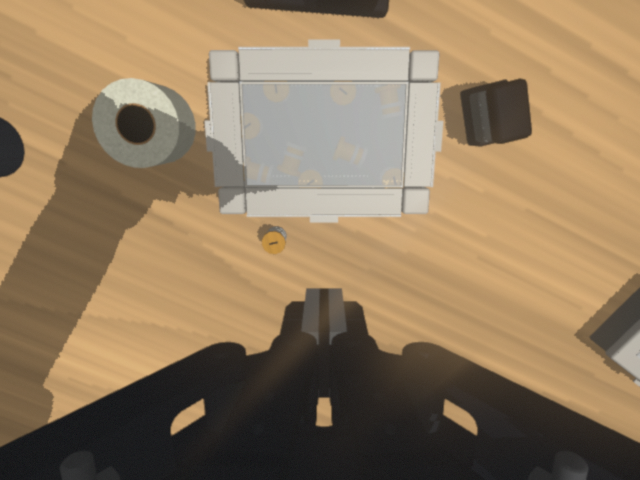

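The view shows the whole lid square and flat, spanning (208,48) to (438,215). All four sections measure about 76 mm, level with the corners, and the bystanders are undisturbed.

```bash
python3 -c "
from cell import manip
print(manip.sign_off())"
```

```text
the job is handed in; nothing more can be done
None
```

All four rim sections of the lock box lid are pressed shut, measured at about 76 mm, flush with the corners; the box has not moved, nothing else was touched, and the job is handed in at about 10 s.

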